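# Find the hidden battery-door catch of an under-cabinet light

### The arm

A 6-joint arm with a two-finger parallel gripper is mounted at the origin on the work surface. World frame = base frame: x ahead of the robot, y to its left, z up, the work surface at z = 0. Lengths are in m, angles in rad, forces in N, time in s.
With the tool pointing down it reaches from about 0.275 to 0.975 m from the base axis. Payload 8.4 kg.
Tool frame: the origin (TCP) lies midway between the tips of the shut fingers; the grasp point (between the pads) lies 19 mm behind it; z points along the fingers, y is the line along which they close (so a half turn about z gives the same grasp; the last joint's range is limited). The gripper opens to 92 mm and grips with 3 to 60 N. Pads are 20 mm wide; open, the fingers measure 128 mm over their backs; the gripper's body (75 mm by 189 mm) begins 69 mm behind the grasp point.
Start: joints at [1.179, 0.353, 1.633, -0, 1.155, -0.002], TCP at [0.238, 0.578, 0.177] pointing down, gripper open.
Joint ranges: [-2.63, 2.63], [-0.92, 2.1], [0.06, 2.66], [-1.3, 4.44], [0, 2.69], [-3.02, 3.02]. Speed limits (rad/s): [2.22, 2.22, 2.79, 3.14, 3.14, 3.14].

### API

Orientations are given as a unit quaternion [w, x, y, z].
In Python, from cell import * gives the robot as it stands.
- The arm moves only by the shell command python3 -m crank 'ROWS' [FORCE]. ROWS is a JSON object of lists of equal length, an entry for each row: "slide": the shift along the tool's x, y, z in cm, a list of three; "twist": the turn about the tool's z in degrees; "fingers": the closure in counts, from 0 (fully open) to 255 (shut). A call has 1 to 20 rows; each row shifts and turns the commanded pose from where the row before left it, along the tool's axes as they then stand; what a row does not reach is not made up. A row lasts 1/10 s, in which the tool goes at most 50 mm and 8.59 degrees, less where a joint would pass 70% of its speed; a pose out of reach is approached as far as the arm can. A call is refused whole if a number of a shift passes 5 or a number of a turn 8.59, either way. A call with a gripper value outside its range is refused whole. The fingers move at their own pace and stop on an object; FORCE is the grip in N (left out, the last holds). Time passes only in rows, so rows that do not move let the fingers close. It gives the time, the measured TCP pose, the force, the opening and the grip force at its end, in the units of the state.
- observe(): the state, without advancing time (a new reading comes with each control period).
- grab_frame(name): name is "scene" or "side" or "wrist"; returns the picture (400x640x3 uint8, red, green, blue); there is no depth.
- camera_params(name): a dict with "fx", "fy", "cx", "cy" (pixels), "pose" (4x4, takes a point from camera to world coordinates). Camera axes: x right, y up, looking along -z (the intrinsics and any distortion apply to the point x, -y, -z); pixel columns grow to the right and rows downward; lengths in m; the calibration is good to about 2 mm. A picture is of the moment at which its call begins: read the wrist's pose just before it. camera_params takes no time and is no camera call; for the wrist camera it gives the pose at the moment of the call.
- hand_in(): hands the job in; it is judged then, once.
Trained networks look in the newest picture that a camera, given by its name, has taken for a name from the list of things; names that differ only in an ending like _2 or _b are one class to them, and where a whole thing is asked for, a point or a joint stands for the part that bears it (a point fixed in the world has none). Each returns a list of dicts, best first, with "confidence" (0 to 1); they miss things now and then, are a little off and sometimes report something else, mostly with a low value. They report only what shows in the picture. A call takes as long as a camera call.
- search_frame(camera, label): "extent" ([left, top, right, bottom] in pixels, round what is visible of it).
- silhouettes(camera, label): "region" (400x640 bool, what is visible of it) and "extent" ([left, top, right, bottom] in pixels, round what is visible of it).
- spot_point(camera, label): "uv" ([column, row] in pixels: a listed point, or the origin of a listed thing).
The state is a dict: "time_s": time; "joint_positions": joint angles; "qvel": joint speeds; "joint_torque": joint torques, N m; "tcp_pos": TCP position; "tool_rot": TCP orientation; "contact_force": force on the tool from outside, world axes, zero at the start; "ft_torque": the same for the moment, N m; "grip_width": finger opening in m; "gripper_force": force on a finger pad.
Only numpy, scipy, OpenCV 4.12 (cv2) and the standard library are available. Lean on these libraries where they do the work, as an engineer would, in place of code of your own. Each camera call takes 0.05 s, during which the arm holds its last target. There are 200 camera calls.

### The job

The cordless under-cabinet light lies lens-down on the counter, waiting for new batteries. Feel lightly with a fingertip along the plain rail on its back, beside the battery door, until it drops into the recessed release pad, press the pad gently down until the door is freed and springs open, and take the hand away. Leave the light lying where it is, neither lifted nor shoved along, and leave the cells and crockery around it alone.

Things in the scene. Friction and masses are not known exactly. Their poses are not given: they have to be found in the camera images.
- light: White under-cabinet light lying loose, lens down: flat bar 120 (x) by 480 (y) by 44 mm high, about 1.2 kg. Origin: centre of its underside; x across the bar from its near edge (robot side) to its far edge, y along it, z up. Its flat back is on top, split lengthwise: plain rail at x -60 to -4 mm; flush battery door at x -3 to 57, y within 149 mm. White on white.
- rail_mid (a point): On the rail's top face (stiff, 44 mm above the counter), middle of its length and width: x -32, y 0, z 44 mm in the light's frame; same axes. The pocket of the release pad, 36 mm across by 50 mm along the rail, is centred on the rail's centre line, anywhere within 70 mm either way of this point in y: it differs from light to light and is not reported; feel for it, or see its faint outline.
- catch (a joint): Travel of the release pad, m: 0 up, 0.006 fully down. Flat, 34 by 48 mm, its face 3 mm below the rail's face at the bottom of the pocket: a shut fingertip up to 30 by 20 mm, long side along the rail, drops in. It goes straight down against a spring of about 1 N per mm, frees the door at about 4.5 mm (5 N), stops at 6 mm (6.5 N) and springs back when let go.
- door (a joint): Opening angle of the battery door, rad: 0 shut and flush, 1.8 fully open. 60 by 298 mm, hinged on its far long edge, held shut by the catch. Once freed, its own spring swings it up and over, away from the robot, in 1 to 2 s, and it stays open; its free edge rises to 60 mm above the back and never passes over the rail.
- cells: Open cardboard tray of eight new AA cells, 66 by 124 by 16 mm, beyond the light's far edge. Origin: centre of its underside. To be left alone.
- mug: White mug, 82 mm wide, 95 mm high, handle at its +y, beyond the light's far edge. Origin: centre of its underside. To be left alone.
- canister: White ceramic canister with a wooden lid, 90 mm wide, 130 mm high, past the light's +y end. Origin: centre of its underside. To be left alone.
- bowl: Orange bowl, 110 mm wide, 50 mm high, past the light's -y end. Origin: centre of its underside. To be left alone.

How it is judged:
On the way, in this order (a step that is already met when the one before it is completed fails the run):
1. a finger lies on the light's back with at least half a newton, while the release pad is not yet touched (contact force between the fingers and light above 0.5 N and value of joint catch below 0.0002 m), for 0.2 s.
2. the fingers press the release pad down by more than 4 mm (value of joint catch above 0.004 m and contact force between the fingers and light above 1 N), for 0.05 s.
3. the battery door has sprung open (value of joint door above 1.4 rad), for 0.1 s.
At the end, for the whole second after the job is handed in: The battery door stands open (more than 1.4 rad), the release pad has sprung back (within 1 mm), the light lies flat and still on the counter within 20 mm of where it was, and the cells, mug, canister and bowl are within 15 mm of where they stood (value of joint door above 1.4 rad and value of joint catch below 0.001 m and distance of light from where it was at the start of the episode below 0.02 m and height (world z) of light below 0.005 m and angle between light's own z axis and vertical below 0.05 rad and linear speed of light below 0.02 m/s and distance of each of cells, mug, canister, bowl from where it was at the start of the episode below 0.015 m); the robot touches nothing.
It fails at once if the light is lifted off the counter or tipped up (height (world z) of light above 0.01 m or angle between light's own z axis and vertical above 0.1 rad).
It fails at once if the light is shoved along more than 40 mm (distance of light from where it was at the start of the episode above 0.04 m).
It fails at once if the light is struck or pressed with more than 60 N, enough to crack it (contact force between the fingers and light above 60 N).
It fails at once if something standing around is touched hard, moved or picked up (distance of any of cells, mug, canister, bowl from where it was at the start of the episode above 0.025 m).
It also fails if it takes over 61 s, if anything falls off the work surface, if the arm or the gripper's body presses on something with over 40 N, if the wrist force passes 120 N, or if a joint passes its speed limit or range.

## Working session

There is one attempt and no reset: what is moved stays moved. The work goes in short steps, Python scripts to look and compute and a shell command to move; the robot and the scene stay as the last step left them, time stands still between calls to the robot, and variables do not carry over. Pictures are saved under pics/ and viewed, at most 10 in all, crops included, and the job is handed in when it is done.

```bash
mkdir -p pics
cat > h.py <<'E'
import numpy as np, cv2
from cell import *
def ray(c,uv,z):
    p=camera_params(c);T=np.array(p["pose"]);d=T[:3,:3]@np.array([(uv[0]-p["cx"])/p["fx"],-(uv[1]-p["cy"])/p["fy"],-1])
    o=T[:3,3];return o+d*(z-o[2])/d[2]
def proj(c,P):
    p=camera_params(c);T=np.array(p["pose"]);q=T[:3,:3].T@(np.array(P)-T[:3,3]);return [p["cx"]+p["fx"]*q[0]/-q[2],p["cy"]-p["fy"]*q[1]/-q[2]]
def save(c,n):
    i=grab_frame(c);cv2.imwrite(f"pics/{n}.png",np.array(i)[:,:,::-1]);return np.array(i)
E
python3 - <<'E'
from h import *
np.set_printoptions(precision=4,suppress=True)
print(camera_params("scene").keys())
for c in("scene","side"):
    save(c,c+"0")
    T=np.array(camera_params(c)["pose"]);print(c,T[:3,3],-T[:3,2])
    for l in("light","rail_mid"):
        for r in spot_point(c,l)[:2]: print(l,r["confidence"],r["uv"],ray(c,r["uv"],0 if l=="light" else .044))
    for r in silhouettes(c,"light")[:1]:
        m=r["region"].astype(np.uint8);q=cv2.minAreaRect(cv2.findNonZero(m));print(r["confidence"],r["extent"],m.sum())
        h=cv2.convexHull(cv2.findNonZero(m));a=cv2.approxPolyDP(h,6,True)[:,0];
        for u in a: print(u,ray(c,u,.044))
a=cv2.imread("pics/scene0.png");b=cv2.imread("pics/side0.png");cv2.imwrite("pics/a.png",cv2.resize(np.vstack([a,b]),(480,600)) )
print(observe())
E
```

```text
dict_keys(['fx', 'fy', 'cx', 'cy', 'pose'])
scene [1.3371 0.1969 1.1435] [-0.548  -0.1273 -0.8267]
light 0.56 [316.3, 205.0] [ 0.6047 -0.0034  0.    ]
rail_mid 0.84 [321.6, 189.3] [0.5778 0.006  0.044 ]
0.67 [233.0, 152.6, 404.2, 258.1] 7230
[404 224] [0.6377 0.2485 0.044 ]
[383 258] [0.7517 0.2105 0.044 ]
[238 177] [ 0.5914 -0.2378  0.044 ]
[265 151] [ 0.4806 -0.1915  0.044 ]
side [ 0.391  -0.9389  0.6631] [ 0.198   0.8412 -0.5032]
light 0.94 [321.0, 227.0] [ 0.6076 -0.0157  0.    ]
rail_mid 0.59 [306.2, 211.5] [0.5723 0.0032 0.044 ]
0.56 [286.1, 167.1, 343.0, 283.6] 5289
[340 170] [0.7255 0.2106 0.044 ]
[337 280] [ 0.5794 -0.2757  0.044 ]
[287 281] [ 0.476  -0.2517  0.044 ]
[304 172] [0.6133 0.2276 0.044 ]
{'time_s': 0.4, 'joint_positions': array([ 1.1786,  0.3531,  1.6335,  0.    ,  1.1552, -0.0023]), 'qvel': array([ 0.001 , -0.0022, -0.0023,  0.0028, -0.0008, -0.0007]), 'joint_torque': array([  0.001 , -59.3156, -33.4156,   0.0697,   0.0183,  -0.    ]), 'tcp_pos': array([0.2375, 0.5781, 0.1766]), 'tool_rot': array([-0.    ,  0.1937,  0.9811, -0.0001]), 'contact_force': array([-0.2907,  0.1434, -0.9062]), 'ft_torque': array([ 0.0045, -0.032 ,  0.0165]), 'gripper_force': 0.0, 'grip_width': 0.09196906039904518}
```

View pics/scene0.png

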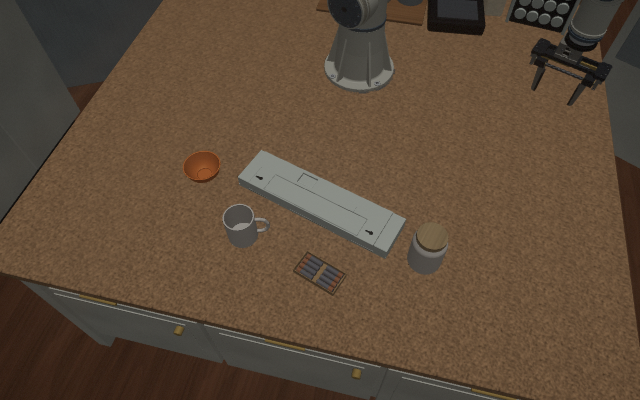

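View pics/side0.png

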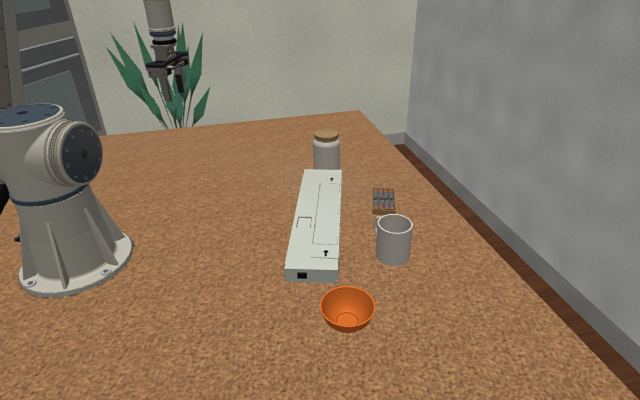

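The scene view shows the light from (238,177) to (404,224) with a faint pad outline near (308,178). In the side view the outline is near (304,220). I'll zoom in on both.

```bash
python3 - <<'E'
import cv2,numpy as np
a=cv2.imread("pics/scene0.png")[145:265,230:410];b=cv2.imread("pics/side0.png")[165:285,280:350]
f=lambda i,s:cv2.resize(i,None,fx=s,fy=s,interpolation=cv2.INTER_CUBIC)
A=f(a,3.0);B=f(b,3.0);o=np.hstack([A,B]);o=cv2.convertScaleAbs(o,alpha=1.5,beta=-80);print(o.shape);cv2.imwrite("pics/zoom.png",o)
E
python3 - <<'E'
from h import *
np.set_printoptions(precision=4,suppress=True)
for c,us in(("scene",[(297,181),(302,174),(319,180)]),("side",[(297,217),(311,218),(311,227)])):
    for u in us: print(c,u,ray(c,u,.044))
E
```

```text
(360, 750, 3)
scene (297, 181) [ 0.5658 -0.0692  0.044 ]
scene (302, 174) [ 0.5383 -0.0618  0.044 ]
scene (319, 180) [ 0.5478 -0.0089  0.044 ]
side (297, 217) [ 0.5434 -0.0164  0.044 ]
side (311, 218) [ 0.5778 -0.0306  0.044 ]
side (311, 227) [ 0.5689 -0.0704  0.044 ]
```

View pics/zoom.png

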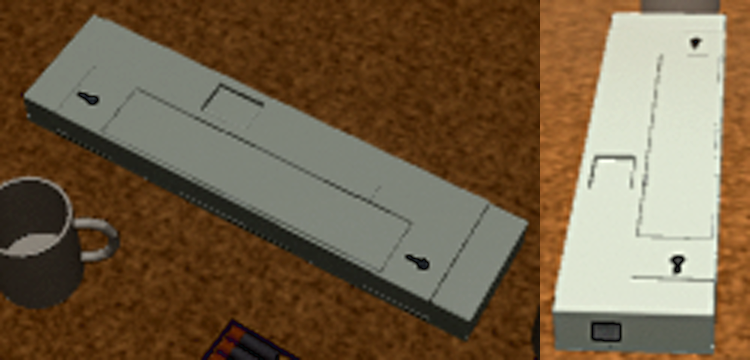

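The zoom shows the pad outline: scene corners about (303,174), (318,179) and (297,181), side top edge (298,217)–(312,218). That puts the pad at about (0.555, -0.043), 50 mm toward −y from rail_mid. Next I move above the plain rail at about y +15 mm, with the fingers shutting on the way.

```bash
python3 -m crank '{"slide":[[0,0,0],[-1.5,-1.2,0],[-2.6,-2.1,0.1],[-2.8,-2.2,0.2],[-2.8,-2.2,0.2],[-2.8,-2.2,0.2],[-2.8,-2.2,0.2],[-2.8,-2.2,0.2],[-2.8,-2.2,0.2],[-2.8,-2.2,0.2],[-2.8,-2.2,0.2],[-2.8,-2.2,0.2],[-2.8,-2.2,0.2],[-2.8,-2.2,0.2],[-2.8,-2.2,0.2],[-2.8,-2.2,0.2],[-2.8,-2.2,0.2],[-2.6,-2.1,0.1],[-2.5,-2.0,0.1],[-1.5,-1.2,0]],"twist":[-2.7,0,0,0,0,0,0,0,0,0,0,0,0,0,0,0,0,0,0,0],"fingers":[255,255,255,255,255,255,255,255,255,255,255,255,255,255,255,255,255,255,255,255]}' 20
python3 -m crank '{"slide":[[0,0,0],[0,0,0],[0,0,0]],"twist":[0,0,0],"fingers":[255,255,255]}'
python3 - <<'E'
from h import *
np.set_printoptions(precision=4,suppress=True)
o=observe();print(o["time_s"],o["tcp_pos"],o["tool_rot"],o["contact_force"],o["grip_width"])
save("wrist","w1")
for r in spot_point("wrist","rail_mid")[:2]: print(r["confidence"],r["uv"],ray("wrist",r["uv"],.044))
T=np.array(camera_params("wrist")["pose"]);print(T)
print(proj("wrist",[.555,-.043,.044]),proj("wrist",[.575,.0045,.044]),proj("wrist",o["tcp_pos"]))
E
```

```text
time_s: 2.4
tcp_pos: [0.5755, 0.0367, 0.1456]
tool_rot: [0.0, 0.172, 0.985, -0.0]
contact_force: [0.6, 0.0, -0.5]
grip_width: 0.0004
gripper_force: 0.0
time_s: 2.7
tcp_pos: [0.5743, 0.0402, 0.1457]
tool_rot: [-0.0, 0.17, 0.985, 0.0]
contact_force: [0.6, 0.4, -0.1]
grip_width: 0.0002
gripper_force: 0.0
2.7 [0.5743 0.0402 0.1457] [-0.0003  0.1703  0.9854  0.0001] [ 0.6444  0.3705 -0.0699] 0.00017387540872814626
0.74 [303.1, 212.8] [0.5914 0.0133 0.044 ]
0.58 [296.9, 196.9] [0.5727 0.0133 0.044 ]
[[ 0.3345 -0.9026 -0.2709  0.4967]
 [ 0.9424  0.32    0.0973  0.0677]
 [-0.0012 -0.2878  0.9577  0.3556]
 [ 0.      0.      0.      1.    ]]
[np.float64(240.79889344516764), np.float64(198.81844800116986)] [np.float64(289.8381097206252), np.float64(201.52876682237974)] [np.float64(321.5460399092045), np.float64(225.77772992799734)]
```

View pics/w1.png

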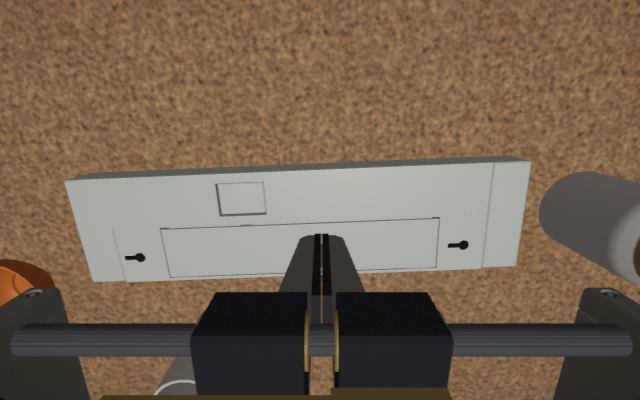

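The wrist view shows the pad outline clearly, from (216,183) to (266,214) with its centre near (241,198). That matches my estimate. The bar is tilted about 2° relative to the tool.

Run:
```python
from h import *
np.set_printoptions(precision=4,suppress=True)
W=lambda u:ray("wrist",u,.044)
a,b=W((162,228)),W((439,218));d=b-a;L=np.linalg.norm(d);d/=L
n=np.array([d[1],-d[0],0]);print("door edge len",L,"yaw",np.degrees(np.arctan2(d[1],d[0])))
mid=(a+b)/2-n*.029;pk=np.mean([W(u) for u in((216,183.5),(263.5,182),(266.5,213),(220,215))],0)
print("rail_mid",mid,"pocket",pk,"along",(pk-mid)@d,"across",(pk-mid)@n)
st=mid+d*.012
o=observe();q=o["tool_rot"];ty=np.array([2*q[1]*q[2],2*q[2]**2-1,0])
print("tool y yaw",np.degrees(np.arctan2(ty[1],ty[0])))
for P in(st,pk):
    D=P-o["tcp_pos"];print("tool cm after aligning: x",-D@n*100,"y",D@d*100)
```

```text
door edge len 0.29850146640632086 yaw 72.68879190882309
rail_mid [0.5734 0.0144 0.044 ] pocket [ 0.555  -0.0422  0.044 ] along -0.059529055621913456 across -0.00070149046368349
tool y yaw 70.42999282282507
tool cm after aligning: x -0.6680214562485259 y -1.3065160479229978
tool cm after aligning: x -0.5978724098801812 y -8.459421610114342
```

The door edge measures 298.5 mm (298 given), and the pad is 60 mm toward −y on the centre line. I'll align, come in over the mid rail and drop to about 10 mm above it.

```bash
python3 -m crank '{"slide":[[0,0,0],[-0.2,-0.8,1.0],[-0.2,-0.9,1.5],[-0.2,-0.8,1.5],[0,0,1.5],[0,0,1.3],[0,0,1.0],[0,0,0.8],[0,0,0.5],[0,0,0],[0,0,0],[0,0,0]],"twist":[-2.3,0,0,0,0,0,0,0,0,0,0,0],"fingers":[255,255,255,255,255,255,255,255,255,255,255,255]}'
python3 -m crank '{"slide":[[0,0,0.15],[0,0,0.15],[0,0,0.1],[0,0,0.1],[0,0,0],[0,0,0]],"twist":[0,0,0,0,0,0],"fingers":[255,255,255,255,255,255]}'
```

```text
time_s: 4.0
tcp_pos: [0.5738, 0.0138, 0.0552]
tool_rot: [0.0, 0.151, 0.989, 0.0]
contact_force: [-0.4, 0.4, 0.6]
grip_width: 0.0004
gripper_force: 0.0
time_s: 4.6
tcp_pos: [0.5734, 0.0137, 0.0496]
tool_rot: [-0.0, 0.151, 0.989, -0.0]
contact_force: [-0.2, -0.4, 0.1]
grip_width: 0.0005
gripper_force: 0.0
```

```bash
python3 -m crank '{"slide":[[0,0,0.1],[0,0,0.1],[0,0,0.1],[0,0,0.1],[0,0,0],[0,0,0]],"twist":[0,0,0,0,0,0],"fingers":[255,255,255,255,255,255]}'
python3 -m crank '{"slide":[[0,0,0.05],[0,0,0],[0,0,0]],"twist":[0,0,0],"fingers":[255,255,255]}'
python3 -m crank '{"slide":[[0,0,0.05],[0,0,0],[0,0,0]],"twist":[0,0,0],"fingers":[255,255,255]}'
```

```text
time_s: 5.2
tcp_pos: [0.5734, 0.0137, 0.0457]
tool_rot: [-0.0, 0.151, 0.989, -0.0]
contact_force: [0.2, -0.4, 0.0]
grip_width: 0.0007
gripper_force: 0.0
time_s: 5.5
tcp_pos: [0.5734, 0.0137, 0.0452]
tool_rot: [0.0, 0.151, 0.989, 0.0]
contact_force: [-0.0, -0.2, 0.1]
grip_width: 0.0007
gripper_force: 0.0
time_s: 5.8
tcp_pos: [0.5734, 0.0137, 0.0447]
tool_rot: [-0.0, 0.151, 0.989, -0.0]
contact_force: [0.2, 0.1, 0.0]
grip_width: 0.0008
gripper_force: 0.0
```

```bash
python3 -m crank '{"slide":[[0,0,0.05],[0,0,0],[0,0,0]],"twist":[0,0,0],"fingers":[255,255,255]}'
python3 -m crank '{"slide":[[0,0,0.03],[0,0,0],[0,0,0]],"twist":[0,0,0],"fingers":[255,255,255]}'
```

```text
time_s: 6.1
tcp_pos: [0.5734, 0.0137, 0.0441]
tool_rot: [-0.0, 0.151, 0.989, -0.0]
contact_force: [-0.1, 0.1, -1.3]
grip_width: 0.0004
gripper_force: 0.0
time_s: 6.4
tcp_pos: [0.5734, 0.0137, 0.0439]
tool_rot: [-0.0, 0.151, 0.989, -0.0]
contact_force: [-1.2, 0.0, 0.3]
grip_width: 0.0005
gripper_force: 0.0
```

```bash
python3 -m crank '{"slide":[[0,0,0.03],[0,0,0],[0,0,0]],"twist":[0,0,0],"fingers":[255,255,255]}'
python3 -m crank '{"slide":[[0,0,0.03],[0,0,0],[0,0,0]],"twist":[0,0,0],"fingers":[255,255,255]}'
```

```text
time_s: 6.7
tcp_pos: [0.5733, 0.0137, 0.0436]
tool_rot: [-0.0, 0.151, 0.989, -0.0]
contact_force: [0.0, 0.3, 0.9]
grip_width: 0.0006
gripper_force: 0.0
time_s: 7.0
tcp_pos: [0.5734, 0.0137, 0.0433]
tool_rot: [0.0, 0.151, 0.989, 0.0]
contact_force: [-0.2, 0.2, 0.7]
grip_width: 0.0004
gripper_force: 0.0
```

```bash
python3 -m crank '{"slide":[[0,0,0.03],[0,0,0],[0,0,0]],"twist":[0,0,0],"fingers":[255,255,255]}'
python3 -m crank '{"slide":[[0,0,0.03],[0,0,0],[0,0,0]],"twist":[0,0,0],"fingers":[255,255,255]}'
```

```text
time_s: 7.3
tcp_pos: [0.5734, 0.0137, 0.0429]
tool_rot: [-0.0, 0.151, 0.989, -0.0]
contact_force: [-0.5, -0.3, 0.7]
grip_width: 0.0006
gripper_force: 0.0
time_s: 7.6
tcp_pos: [0.5734, 0.0137, 0.0427]
tool_rot: [-0.0, 0.151, 0.989, -0.0]
contact_force: [0.4, 0.6, -0.0]
grip_width: 0.0004
gripper_force: 0.0
```

```bash
python3 -m crank '{"slide":[[0,0,0.03],[0,0,0],[0,0,0]],"twist":[0,0,0],"fingers":[255,255,255]}'
python3 -m crank '{"slide":[[0,0,0.03],[0,0,0],[0,0,0]],"twist":[0,0,0],"fingers":[255,255,255]}'
python3 -m crank '{"slide":[[0,0,0.03],[0,0,0],[0,0,0]],"twist":[0,0,0],"fingers":[255,255,255]}'
```

```text
time_s: 7.9
tcp_pos: [0.5734, 0.0137, 0.0424]
tool_rot: [0.0, 0.151, 0.989, 0.0]
contact_force: [0.1, 0.1, 0.1]
grip_width: 0.0006
gripper_force: 0.0
time_s: 8.2
tcp_pos: [0.5734, 0.0137, 0.0421]
tool_rot: [-0.0, 0.151, 0.989, -0.0]
contact_force: [0.6, -0.9, -0.9]
grip_width: 0.0007
gripper_force: 0.0
time_s: 8.5
tcp_pos: [0.5734, 0.0137, 0.0418]
tool_rot: [-0.0, 0.151, 0.989, -0.0]
contact_force: [-0.7, -0.4, 0.1]
grip_width: 0.0008
gripper_force: 0.0
```

```bash
python3 -m crank '{"slide":[[0,0,0.03],[0,0,0],[0,0,0]],"twist":[0,0,0],"fingers":[255,255,255]}'
python3 -m crank '{"slide":[[0,0,0.03],[0,0,0],[0,0,0]],"twist":[0,0,0],"fingers":[255,255,255]}'
python3 -m crank '{"slide":[[0,0,0.03],[0,0,0],[0,0,0]],"twist":[0,0,0],"fingers":[255,255,255]}'
python3 - <<'E'
from h import *
o=observe();a=save("side","s2");save("wrist","w2")
u=proj("side",o["tcp_pos"]);print(u);x,y=int(u[0]),int(u[1])
c=cv2.imread("pics/side0.png");c=cv2.imread("pics/s2.png")[y-60:y+40,x-50:x+50]
w=cv2.imread("pics/w2.png")[130:330,170:470]
cv2.imwrite("pics/z2.png",np.hstack([cv2.resize(c,(400,400),interpolation=2),cv2.resize(w,(400,400)) ]))
E
```

```text
time_s: 8.8
tcp_pos: [0.5734, 0.0137, 0.0415]
tool_rot: [-0.0, 0.151, 0.989, -0.0]
contact_force: [-0.2, 0.4, 0.3]
grip_width: 0.0002
gripper_force: 0.0
time_s: 9.1
tcp_pos: [0.5734, 0.0137, 0.0412]
tool_rot: [-0.0, 0.151, 0.989, -0.0]
contact_force: [-0.2, -0.3, -0.2]
grip_width: 0.0006
gripper_force: 0.0
time_s: 9.4
tcp_pos: [0.5734, 0.0137, 0.0409]
tool_rot: [-0.0, 0.151, 0.989, -0.0]
contact_force: [0.2, 0.1, 0.3]
grip_width: 0.0004
gripper_force: 0.0
[np.float64(305.8131641615229), np.float64(210.36843666251582)]
```

View pics/z2.png

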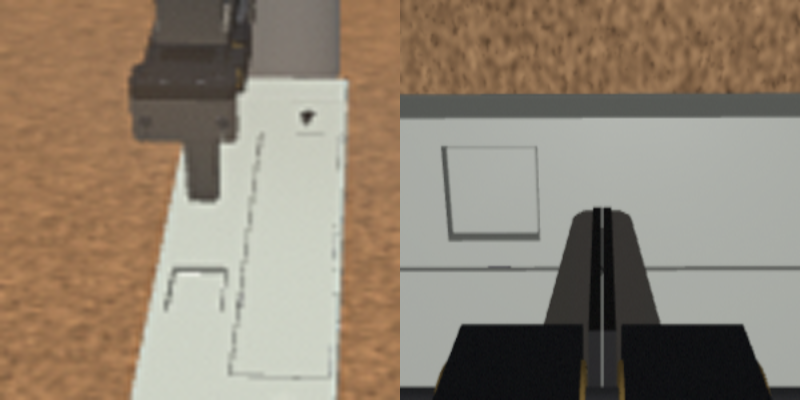

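The side crop shows the tip still well above the rail, about 10 px above the projected TCP. I'll estimate the real tip height from both cameras.

Run:
```python
from h import *
np.set_printoptions(precision=1,suppress=True)
o=observe();t=o["tcp_pos"];d=np.array([.298,.955,0])
print(o["tool_rot"],camera_params("side")["fx"],camera_params("wrist")["fx"])
for dz in(-.01,0,.01,.02,.03):
    print(dz,[np.array(proj("side",t+[0,0,dz]-d*.015)),np.array(proj("wrist",t+[0,0,dz]))])
from scipy.optimize import least_squares
tip={"side":(305.8,200),"wrist":(318,234)}
P=[]
A=[];b=[]
for c,u in tip.items():
    p0=ray(c,u,0);v=ray(c,u,.1)-p0;v/=np.linalg.norm(v);M=np.eye(3)-np.outer(v,v);A.append(M);b.append(M@p0)
np.set_printoptions(precision=4);print("triangulated tip",np.linalg.solve(sum(A),sum(b)))
g=cv2.cvtColor(cv2.imread("pics/w2.png"),6);print(g[222:246:1,318])
```

```text
[0.  0.2 1.  0. ] 427.05708927495465 309.2324585810889
-0.01 [array([305.4, 216.5]), array([321.8, 221.2])]
0 [array([305.3, 213.4]), array([321.8, 226.1])]
0.01 [array([305.2, 210.2]), array([321.8, 231.3])]
0.02 [array([305.1, 207.1]), array([321.8, 237.1])]
0.03 [array([304.9, 203.8]), array([321.8, 243.5])]
triangulated tip [0.5706 0.0135 0.0719]
[175 175 175 175 175 174 175 174 174 174 171 134  14  14  15  16  16  14
  13  14  12   8  15   9]
```

Both cameras put the tip about 25–30 mm above the reported TCP, so it is still in free air. I'll descend 15 mm more, then creep.

```bash
python3 -m crank '{"slide":[[0,0,0.15],[0,0,0.2],[0,0,0.2],[0,0,0.2],[0,0,0.15],[0,0,0.1],[0,0,0]],"twist":[0,0,0,0,0,0,0],"fingers":[255,255,255,255,255,255,255]}'
python3 - <<'E'
from h import *
np.set_printoptions(precision=4,suppress=True)
o=observe();print(o["tcp_pos"],o["joint_positions"]);save("side","s3");save("wrist","w3")
u=proj("side",o["tcp_pos"]);x,y=305,205
c=cv2.imread("pics/s3.png")[y-60:y+40,x-50:x+50]
w=cv2.imread("pics/w3.png")[130:330,170:470]
cv2.imwrite("pics/z3.png",np.hstack([cv2.resize(c,(400,400),interpolation=2),cv2.resize(w,(400,400)) ]))
E
```

```text
time_s: 10.2
tcp_pos: [0.5733, 0.0137, 0.0307]
tool_rot: [-0.0, 0.151, 0.989, -0.0]
contact_force: [-0.4, -1.0, -0.7]
grip_width: 0.0004
gripper_force: 0.0
[0.5733 0.0137 0.0307] [ 0.0213  0.4526  1.8594 -0.      0.8299 -1.247 ]
```

View pics/z3.png

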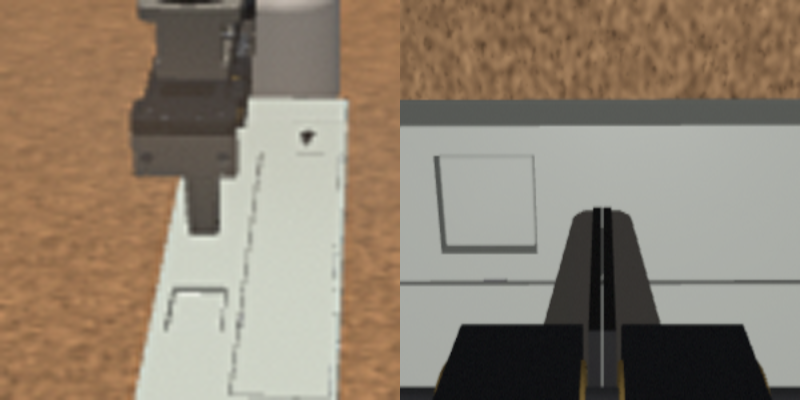

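The tip is still above the rail, at row 204 in the side view against about 212 expected at contact. I'll go down in watched steps.

```bash
python3 -m crank '{"slide":[[0,0,0.2],[0,0,0.2],[0,0,0.2],[0,0,0.1],[0,0,0.05],[0,0,0]],"twist":[0,0,0,0,0,0],"fingers":[255,255,255,255,255,255]}'
python3 -m crank '{"slide":[[0,0,0.05],[0,0,0.05],[0,0,0.05],[0,0,0]],"twist":[0,0,0,0],"fingers":[255,255,255,255]}'
python3 - <<'E'
from h import *
save("side","s4");save("wrist","w4")
a=cv2.imread("pics/s4.png",0);print(a[192:222,304])
for r in silhouettes("side","rail_mid")[:1]: print(r["confidence"],r["extent"])
E
```

```text
time_s: 10.9
tcp_pos: [0.5733, 0.0137, 0.0233]
tool_rot: [-0.0, 0.151, 0.989, -0.0]
contact_force: [-0.4, -0.3, -0.1]
grip_width: 0.0004
gripper_force: 0.0
time_s: 11.3
tcp_pos: [0.5733, 0.0137, 0.0218]
tool_rot: [-0.0, 0.151, 0.989, -0.0]
contact_force: [-0.0, 0.1, 0.2]
grip_width: 0.0001
gripper_force: 0.0
[ 81  82  81  81  79  80  76  77  76  75  75  74  69  72 135 210 210 206
 207 207 206 209 208 210 183 125 221 212 208 208]
0.6 [288.3, 170.9, 342.3, 286.9]
```

```bash
python3 -m crank '{"slide":[[0,0,0.1],[0,0,0.1],[0,0,0.1],[0,0,0.1],[0,0,0]],"twist":[0,0,0,0,0],"fingers":[255,255,255,255,255]}'
python3 -m crank '{"slide":[[0,0,0.05],[0,0,0.05],[0,0,0]],"twist":[0,0,0],"fingers":[255,255,255]}'
```

```text
time_s: 11.95
tcp_pos: [0.5732, 0.0137, 0.0177]
tool_rot: [-0.0, 0.151, 0.989, -0.0]
contact_force: [-0.3, -0.0, 0.1]
grip_width: 0.0004
gripper_force: 0.0
time_s: 12.25
tcp_pos: [0.5734, 0.0137, 0.0168]
tool_rot: [-0.0, 0.151, 0.989, -0.0]
contact_force: [0.6, 0.4, -0.1]
grip_width: 0.0001
gripper_force: 0.0
```

```bash
python3 -m crank '{"slide":[[0,0,0.05],[0,0,0.05],[0,0,0]],"twist":[0,0,0],"fingers":[255,255,255]}'
python3 - <<'E'
from h import *
save("side","s5");a=cv2.imread("pics/s5.png",0);print(a[200:222,304])
save("scene","c5");b=cv2.imread("pics/c5.png")
o=observe();t=o["tcp_pos"];u=proj("scene",[t[0],t[1],.044]);print(u,proj("scene",t));x,y=int(u[0]),int(u[1])
w=cv2.imread("pics/s5.png")[160:240,265:345];b=b[y-50:y+30,x-40:x+40]
cv2.imwrite("pics/z5.png",np.hstack([cv2.resize(w,(400,400),interpolation=2),cv2.resize(b,(400,400),interpolation=2)]))
E
```

```text
time_s: 12.55
tcp_pos: [0.5734, 0.0137, 0.0158]
tool_rot: [-0.0, 0.151, 0.989, -0.0]
contact_force: [-0.5, 0.9, 0.2]
grip_width: 0.0005
gripper_force: 0.0
[ 76  77  76  75  73  72  70  71 135 212 210 207 206 207 209 212 183 125
 220 213 207 207]
[np.float64(324.6217104170234), np.float64(188.56484205293788)] [np.float64(324.6285626840684), np.float64(194.2569907314307)]
```

View pics/z5.png

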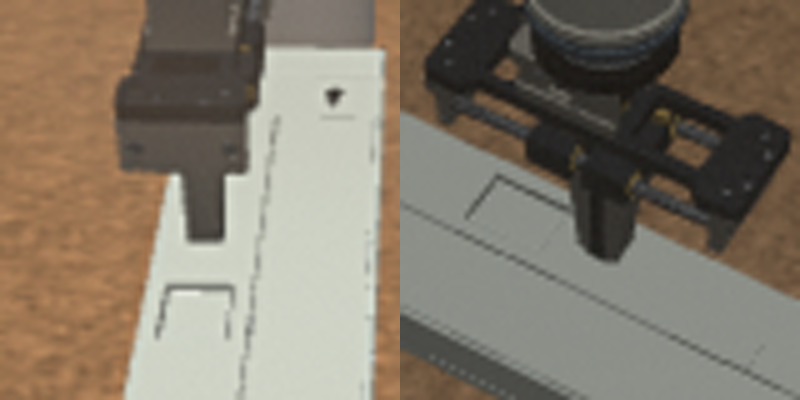

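The scene crop shows the tip nearly down on the rail, clear of the pocket. I'll creep now.

```bash
python3 -m crank '{"slide":[[0,0,0.05],[0,0,0.05],[0,0,0]],"twist":[0,0,0],"fingers":[255,255,255]}'
```

```text
time_s: 12.95
tcp_pos: [0.5733, 0.0137, 0.0148]
tool_rot: [-0.0, 0.151, 0.989, -0.0]
contact_force: [-0.0, 0.1, 0.0]
grip_width: 0.0003
gripper_force: 0.0
```

```bash
python3 -m crank '{"slide":[[0,0,0.05],[0,0,0.05],[0,0,0]],"twist":[0,0,0],"fingers":[255,255,255]}'
```

```text
time_s: 13.25
tcp_pos: [0.5733, 0.0137, 0.0138]
tool_rot: [-0.0, 0.151, 0.989, -0.0]
contact_force: [0.5, 0.3, -0.0]
grip_width: 0.0007
gripper_force: 0.0
```

```bash
python3 -m crank '{"slide":[[0,0,0.05],[0,0,0.05],[0,0,0]],"twist":[0,0,0],"fingers":[255,255,255]}'
```

```text
time_s: 13.55
tcp_pos: [0.5733, 0.0137, 0.0128]
tool_rot: [-0.0, 0.151, 0.989, -0.0]
contact_force: [0.5, -0.2, 0.0]
grip_width: 0.0003
gripper_force: 0.0
```

```bash
python3 -m crank '{"slide":[[0,0,0.05],[0,0,0.05],[0,0,0]],"twist":[0,0,0],"fingers":[255,255,255]}'
```

```text
time_s: 13.85
tcp_pos: [0.5733, 0.0137, 0.0118]
tool_rot: [-0.0, 0.151, 0.989, -0.0]
contact_force: [-0.9, -0.1, -0.3]
grip_width: 0.0003
gripper_force: 0.0
```

```bash
python3 -m crank '{"slide":[[0,0,0.05],[0,0,0.05],[0,0,0]],"twist":[0,0,0],"fingers":[255,255,255]}'
python3 - <<'E'
from h import *
for i in range(3): print(observe()["contact_force"]); g=save("side","s6")
a=cv2.imread("pics/s6.png",0);print(a[200:222,304])
b=save("wrist","w6");print(cv2.cvtColor(b,7)[225:245,318])
E
```

```text
time_s: 14.15
tcp_pos: [0.5733, 0.0137, 0.0108]
tool_rot: [-0.0, 0.151, 0.989, 0.0]
contact_force: [0.7, -0.1, 0.1]
grip_width: 0.0008
gripper_force: 0.0
[ 0.71614718 -0.14159603  0.10347835]
[ 0.80913287 -0.47235904 -0.50718956]
[-0.17059172 -0.21986994 -1.18136036]
[ 78  76  76  74  74  73  73  72  63  84 212 211 208 207 209 209 185 125
 221 212 209 208]
[179 179 179 179 178 179 179 175 139  12  14  12  16  14  15  15  15  14
  13  16]
```

```bash
python3 -m crank '{"slide":[[0,0,0.05],[0,0,0.05],[0,0,0.05],[0,0,0]],"twist":[0,0,0,0],"fingers":[255,255,255,255]}'
```

```text
time_s: 14.75
tcp_pos: [0.5733, 0.0137, 0.0093]
tool_rot: [-0.0, 0.151, 0.989, -0.0]
contact_force: [-0.1, -0.7, -0.1]
grip_width: 0.0004
gripper_force: 0.0
```

```bash
python3 -m crank '{"slide":[[0,0,0.05],[0,0,0.05],[0,0,0]],"twist":[0,0,0],"fingers":[255,255,255]}'
```

```text
time_s: 15.05
tcp_pos: [0.5733, 0.0137, 0.0083]
tool_rot: [-0.0, 0.151, 0.989, -0.0]
contact_force: [-0.5, -0.6, 0.2]
grip_width: 0.0004
gripper_force: 0.0
```

```bash
python3 -m crank '{"slide":[[0,0,0.05],[0,0,0.05],[0,0,0]],"twist":[0,0,0],"fingers":[255,255,255]}'
```

```text
time_s: 15.35
tcp_pos: [0.5733, 0.0137, 0.0073]
tool_rot: [-0.0, 0.151, 0.989, -0.0]
contact_force: [-0.6, 0.5, 0.0]
grip_width: 0.0005
gripper_force: 0.0
```

```bash
python3 -m crank '{"slide":[[0,0,0.05],[0,0,0.05],[0,0,0]],"twist":[0,0,0],"fingers":[255,255,255]}'
```

```text
time_s: 15.65
tcp_pos: [0.5734, 0.0137, 0.0065]
tool_rot: [0.0, 0.151, 0.989, 0.0]
contact_force: [-1.4, -1.3, 3.0]
grip_width: 0.0004
gripper_force: 1.1
```

```bash
python3 -m crank '{"slide":[[0,0,0.05],[0,0,0.05],[0,0,0]],"twist":[0,0,0],"fingers":[255,255,255]}'
python3 - <<'E'
from h import *
for i in range(2): print(observe()["contact_force"]); g=save("side","s7")
a=cv2.imread("pics/s7.png",0);print(a[200:222,304])
b=cv2.imread("pics/s7.png")[160:240,265:345];save("scene","c7");c=cv2.imread("pics/c7.png")[138:218,284:364]
cv2.imwrite("pics/z7.png",np.hstack([cv2.resize(b,(400,400),interpolation=2),cv2.resize(c,(400,400),interpolation=2)]))
E
```

```text
time_s: 15.95
tcp_pos: [0.5735, 0.0137, 0.0064]
tool_rot: [0.0, 0.151, 0.989, 0.0]
contact_force: [-4.6, -0.5, 12.6]
grip_width: 0.0005
gripper_force: 6.5
[-4.59197138 -0.5217213  12.61481491]
[-4.48907395 -0.19377094 12.80173761]
[ 77  78  76  75  74  72  73  72  71  67  76 170 212 210 210 210 184 125
 221 212 207 207]
```

View pics/z7.png

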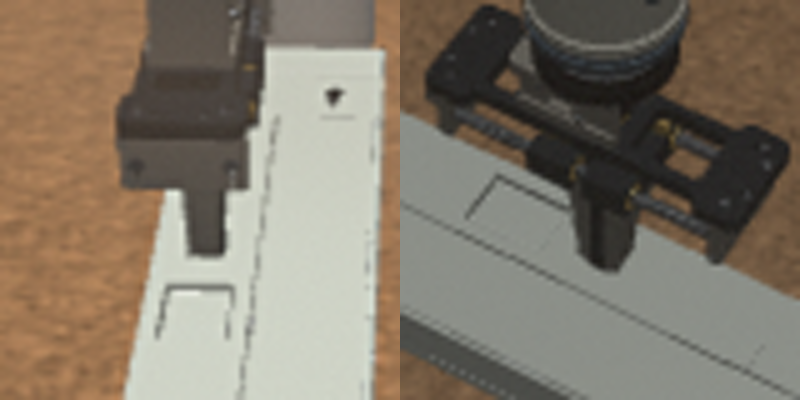

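Contact came at reported z ≈ 0.0064, stiffness about 10 N/mm. The tip sits on the plain rail, short of the pocket. I'll ease off to a few newtons and slide toward the pad.

```bash
python3 -m crank '{"slide":[[0,0,-0.08],[0,0,0],[0,0,0]],"twist":[0,0,0],"fingers":[255,255,255]}'
```

```text
time_s: 16.4
tcp_pos: [0.5736, 0.0137, 0.0065]
tool_rot: [0.0, 0.151, 0.989, 0.0]
contact_force: [-1.0, 0.3, 5.8]
grip_width: 0.0006
gripper_force: 3.1
```

```bash
python3 -m crank '{"slide":[[0,0,-0.03],[0,-0.2,0],[0,-0.3,0],[0,-0.3,0],[0,-0.2,0],[0,0,0]],"twist":[0,0,0,0,0,0],"fingers":[255,255,255,255,255,255]}'
```

```text
time_s: 17.0
tcp_pos: [0.5704, 0.0037, 0.0065]
tool_rot: [0.0, 0.151, 0.989, -0.0]
contact_force: [-0.0, -0.5, 3.7]
grip_width: 0.0006
gripper_force: 1.4
```

```bash
python3 -m crank '{"slide":[[0,-0.3,0],[0,-0.4,0],[0,-0.4,0],[0,-0.4,0],[0,-0.3,0],[0,-0.2,0],[0,0,0]],"twist":[0,0,0,0,0,0,0],"fingers":[255,255,255,255,255,255,255]}'
```

```text
time_s: 17.7
tcp_pos: [0.5643, -0.0155, 0.0065]
tool_rot: [-0.0, 0.151, 0.989, -0.0]
contact_force: [0.4, -1.4, 2.7]
grip_width: 0.0006
gripper_force: 1.7
```

```bash
python3 -m crank '{"slide":[[0,-0.3,0],[0,-0.4,0],[0.05,-0.3,0],[0,0,0]],"twist":[0,0,0,0],"fingers":[255,255,255,255]}'
```

```text
time_s: 18.1
tcp_pos: [0.5607, -0.0248, 0.0064]
tool_rot: [-0.0, 0.151, 0.989, -0.0]
contact_force: [0.1, -0.4, 2.5]
grip_width: 0.0003
gripper_force: 1.1
```

```bash
python3 -m crank '{"slide":[[0,-0.3,0],[0,-0.4,0],[0.05,-0.3,0],[0,0,0]],"twist":[0,0,0,0],"fingers":[255,255,255,255]}'
```

```text
time_s: 18.5
tcp_pos: [0.557, -0.0342, 0.0063]
tool_rot: [-0.0, 0.151, 0.989, -0.0]
contact_force: [-0.5, 0.2, -0.1]
grip_width: 0.0003
gripper_force: 0.0
```

The force has gone, so the tip is over the pocket. I'll centre it and lower to find the pad about 3 mm down.

```bash
python3 -m crank '{"slide":[[0,-0.3,0],[0,-0.3,0],[0,-0.2,0],[0,0,0.1],[0,0,0.1],[0,0,0.1],[0,0,0]],"twist":[0,0,0,0,0,0,0],"fingers":[255,255,255,255,255,255,255]}'
```

```text
time_s: 19.2
tcp_pos: [0.5552, -0.0413, 0.0034]
tool_rot: [-0.0, 0.151, 0.989, -0.0]
contact_force: [-0.3, -0.2, -0.2]
grip_width: 0.0007
gripper_force: 0.0
```

```bash
python3 -m crank '{"slide":[[0,0,0.1],[0,0,0.1],[0,0,0],[0,0,0]],"twist":[0,0,0,0],"fingers":[255,255,255,255]}'
```

```text
time_s: 19.6
tcp_pos: [0.5552, -0.0413, 0.0016]
tool_rot: [0.0, 0.151, 0.989, 0.0]
contact_force: [-0.2, -0.0, 2.2]
grip_width: 0.0003
gripper_force: 1.0
```

The tip dropped in, and the pad is now giving at about 1 N/mm. I'll press on.

```bash
python3 -m crank '{"slide":[[0,0,0.1],[0,0,0.1],[0,0,0.05],[0,0,0]],"twist":[0,0,0,0],"fingers":[255,255,255,255]}'
```

```text
time_s: 20.0
tcp_pos: [0.5552, -0.0413, -0.0009]
tool_rot: [0.0, 0.151, 0.989, 0.0]
contact_force: [-0.8, 0.9, 5.0]
grip_width: 0.0005
gripper_force: 2.4
```

```bash
python3 -m crank '{"slide":[[0,0,0.05],[0,0,0.05],[0,0,0],[0,0,0]],"twist":[0,0,0,0],"fingers":[255,255,255,255]}'
```

```text
time_s: 20.4
tcp_pos: [0.5552, -0.0413, -0.0019]
tool_rot: [0.0, 0.151, 0.989, 0.0]
contact_force: [-0.9, 0.9, 5.8]
grip_width: 0.0004
gripper_force: 2.9
```

```bash
python3 -m crank '{"slide":[[0,0,0],[0,0,0],[0,0,0],[0,0,0],[0,0,0],[0,0,0],[0,0,0],[0,0,0]],"twist":[0,0,0,0,0,0,0,0],"fingers":[255,255,255,255,255,255,255,255]}'
python3 - <<'E'
from h import *
a=save("side","s8");b=save("wrist","w8")
cv2.imwrite("pics/z8.png",np.hstack([cv2.resize(a[150:300,240:390],(400,400)),cv2.resize(b[100:350,100:500],(400,400))])[:,:,::-1])
E
```

```text
time_s: 21.2
tcp_pos: [0.5552, -0.0413, -0.0019]
tool_rot: [0.0, 0.151, 0.989, 0.0]
contact_force: [-1.3, 1.2, 6.1]
grip_width: 0.0005
gripper_force: 2.9
```

View pics/z8.png

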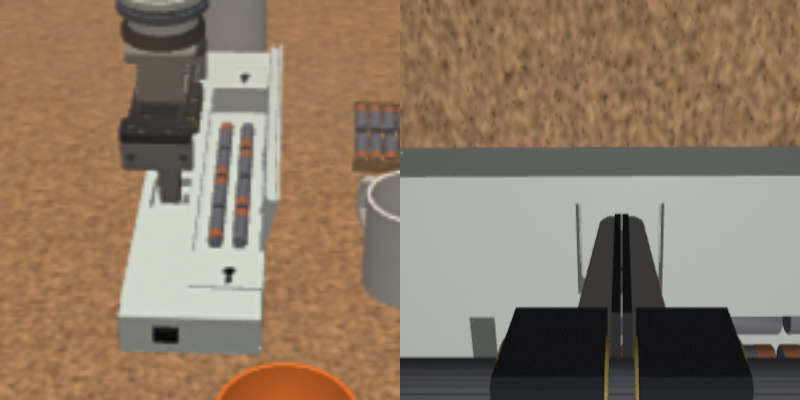

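The door stands open with the cells visible inside, the pad is still held down and the light hasn't moved. I'll retract straight up.

```bash
python3 -m crank '{"slide":[[0,0,0],[0,0,-0.2],[0,0,-0.3],[0,0,-0.5],[0,0,-0.8],[0,0,-1.2],[0.3,0,-1.5],[0.5,0,-1.8],[0.5,0,-2],[0.5,0,-2],[0.5,0,-2],[0.3,0,-1.5],[0.2,0,-0.8],[0,0,0],[0,0,0],[0,0,0],[0,0,0],[0,0,0],[0,0,0],[0,0,0]],"twist":[0,0,0,0,0,0,0,0,0,0,0,0,0,0,0,0,0,0,0,0],"fingers":[255,255,255,255,255,255,255,255,255,255,255,255,255,255,255,255,255,255,255,255]}'
python3 - <<'E'
from h import *
a=save("side","s9");b=save("scene","c9")
cv2.imwrite("pics/z9.png",np.hstack([cv2.resize(a[150:310,260:420],(400,400)),cv2.resize(b[130:290,240:400],(400,400))])[:,:,::-1])
E
```

```text
time_s: 23.3
tcp_pos: [0.5284, -0.033, 0.1438]
tool_rot: [-0.0, 0.151, 0.989, -0.0]
contact_force: [0.5, -0.6, -0.6]
grip_width: 0.0004
gripper_force: 0.0
```

View pics/z9.png

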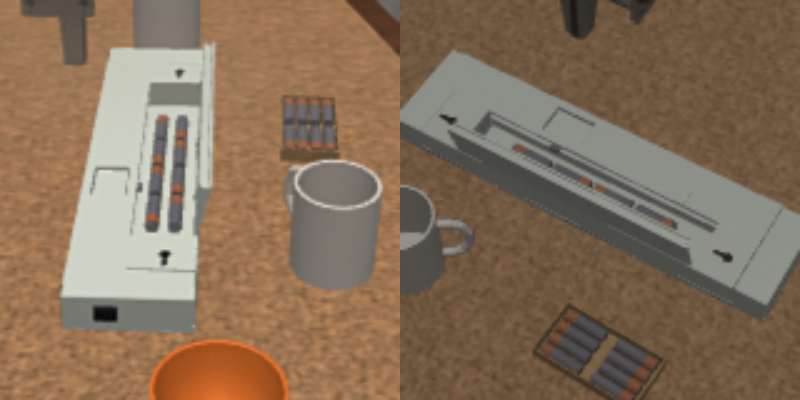

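The door is fully open, the pad has sprung back, nothing around the light has moved, and the hand is clear. I'll hand in.

```bash
python3 -c "from cell import *; print(hand_in())"
```

```text
the job is handed in; nothing more can be done
None
```

I felt along the rail, found the release pad and pressed it down. The battery door sprang open, the hand is clear, nothing else looks moved in the last pictures, and the job is handed in (no verdict came back).

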